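Load the paint scale with its check weights and set the cover

ROBOT

A 7-joint arm with a two-finger parallel gripper is mounted at the origin on the work surface. World frame = base frame: x ahead of the robot, y to its left, z up, the work surface at z = 0. Lengths are in m, angles in rad, forces in N, time in s.
With the tool pointing down it reaches from about 0.425 to 0.825 m from the base axis. Payload 3.6 kg.
Tool frame: the origin (TCP) lies where the fingers leave the gripper's body, on its centre line; the fingertips stand 73 mm ahead of it and the grasp point (between the pads) lies 54 mm ahead of it; z points along the fingers, y is the line along which they close (so a half turn about z gives the same grasp; the last joint's range is limited). The gripper opens to 85 mm and grips with 20 to 120 N. Pads are 22 mm wide; open, the fingers measure 114 mm over their backs; the gripper's body (76 mm by 85 mm) begins 54 mm behind the grasp point. The pads swing forward as they close: fully open they stand 13 mm farther back than shut.
Start: joints at [-1.325, 0.615, -0.013, 1.423, 0.008, 1.103, -0.04], TCP at [0.174, 0.626, 0.304] pointing down, gripper open.
Joint ranges: [-3.12, 3.12], [-0.3, 2.06], [-1.34, 1.32], [0.26, 2.42], [-1.36, 4.5], [0.01, 1.98], [-2.84, 2.84]. Speed limits (rad/s): [2.79, 2.79, 3.14, 3.14, 3.14, 3.14, 3.14].

INTERFACE

Orientations are given as a unit quaternion [x, y, z, w].
In Python, from station import arm, snapshot, camera_info, ticket gives the robot as it stands. Calls block until the motion is done:
- arm.movep(position, orientation): joint-space move of the TCP to a pose.
- arm.line_to(position, velocity=0.15, ori=None): straight line of the TCP; ori=None keeps the orientation; velocity is the mean speed in m/s.
- arm.move_j(angles): joint-space move.
- arm.move_gripper(opening, effort=None): opening from 0.0 (shut) to 1.0 (fully open); effort is the grip in N (None keeps the last); returns when the fingers have stopped.
- arm.pause(seconds).
- arm.ik(position, orientation): joint angles nearest the present ones, or None.
- snapshot(name): name is "side" or "top"; returns the picture (420x560x3 uint8, blue, green, red); there is no depth.
- camera_info(name): a dict with "fx", "fy", "cx", "cy" (pixels), "R" (3x3) and "t" (3): a world point X has camera coordinates R X + t. Camera axes: x right, y down, z forward; pixel columns grow to the right and rows downward; lengths in m; the calibration is good to about 2 mm. A picture is of the moment at which its call begins. camera_info takes no time and is no camera call.
A pose or a line that the arm cannot do raises arm.MotionError and nothing moves.
- ticket.finish_job(): hands the job in; it is judged then, once.
Readings, each from a call of its own:
- arm.read_time(): time.
- arm.read_joint_positions(): joint angles.
- arm.read_dq(): joint speeds.
- arm.read_effort(): joint torques, N m.
- arm.read_tool_pos(): TCP position.
- arm.read_eef_rot(): TCP orientation.
- arm.read_ft_force(): force on the tool from outside, world axes, zero at the start.
- arm.read_wrist_torque(): the same for the moment, N m.
- arm.read_opening(): opening from 0.0 (shut) to 1.0 (fully open).
- arm.read_finger_force(): force on a finger pad.
Only numpy, scipy, OpenCV 4.12 (cv2) and the standard library are available. Lean on these libraries where they do the work, as an engineer would, in place of code of your own. Each camera call takes 0.05 s, during which the arm holds its last target. There are 200 camera calls.

TASK

Check the paint scale: lift the two round steel weights off their sloped rests and lay them gently, flat and centred, on the scale's round pan, the wider one first and then the narrower one on top of it. Then fold the scale's upright white cover forward over the pan until it lies parallel with the dark pointer arm beside it, and let go. Do not shift the pointer, and leave the sanding block, the cans, bottles, jar, cup and scraper where they are.

Things in the scene. Friction and masses are not known exactly. Their poses are not given: they have to be found in the camera images.
- scale: Grey bench scale, fixed, 250 x 230 x 56 mm high. Origin on the table under the pan's centre; z up; the body reaches from x = -110 to +140 mm and y = -115 to +115 mm. Its x axis points from the pan to the cover's hinge, on the robot's left side of the scale. Hinge posts reach z = 90 mm.
- pan_top (a point): Centre of the upper face of the scale's round steel pan (150 mm across), 68 mm above the table. Axes as the scale's.
- weight_wide: Wider steel disc weight: 68 mm across, 16 mm thick, about 0.4 kg, loose. Origin at the centre of its underside, z along the disc's axis, out of its upper face. At the start it lies on a rest sloping 30 degrees.
- weight_narrow: Narrower, thicker steel disc weight: 60 mm across, 24 mm thick, about 0.5 kg, loose. Origin at the centre of its underside, z along the disc's axis, out of its upper face. At the start it lies on a rest sloping 30 degrees.
- rest_a: Fixed steel rest holding weight_wide: seat plate 85 x 44 mm (narrower than the discs, so fingers can straddle it) rising 30 degrees along the rest's +x (it faces away from the robot), two pegs 14 mm high at its low end that stop the disc sliding. Origin on the table under the seat's middle, which is 55 mm up; highest point 77 mm; foot 100 x 70 mm. A weight lifts off freely along the seat's normal.
- rest_b: Same rest, holding weight_narrow.
- rest_c: Same rest, holding the sanding block.
- cover (a joint): Angle of the scale's white cover panel, a flat sheet 180 mm wide and 10 mm thick reaching from its hinge to 170 mm from it: 0 = flat, pointing from the hinge over the pan (scale's -x); pi/2 = upright; more = leaning back. The hinge axis is the scale's y. Its stiff hinge (0.5 N m of friction; about 2 to 5 N at the edge) keeps it where it is left.
- cover_edge (a point): Middle of the cover's free edge, mid-thickness, 170 mm from the hinge. Its x axis points from the edge to the hinge, y along the hinge, z is the panel's normal.
- cover_hinge (a point): Middle of the cover's hinge line: in the scale's frame at x = 125, y = 0, z = 80 mm. Axes as the scale's.
- pointer (a joint): Angle of the dark pointer arm, measured like the cover's and about the same hinge line: the cover is right when the two angles are equal. Very stiff; not to be moved.
- pointer_tip (a point): Tip of the pointer arm, 140 mm from the hinge line, a bar 12 mm wide and 10 mm thick. It stands beside the cover, 113 mm to the scale's -y from the cover's middle (the side away from the robot). Axes like those of cover_edge.
- sanding_block: Square sanding block, cork and wood, 60 x 60 x 24 mm, lying on the third sloped rest. Origin at the centre of its underside. To be left alone.
- paint_can: Paint can with a yellow band, 86 mm across, 100 mm high, standing. Origin at the centre of its underside. Left alone.
- big_can: Paint can with a red band, 100 mm across, 115 mm high, standing. Origin at the centre of its underside. Left alone.
- squeeze_bottle: White bottle with a red cap, 54 mm across, 150 mm high, standing between the rests and the scale. Origin at the centre of its underside. Left alone.
- solvent_bottle: Blue bottle with a black cap, 64 mm across, 190 mm high, standing left of the scale. Origin at the centre of its underside. Left alone.
- mixing_cup: Clear cup, 80 mm across, 100 mm high, standing. Origin at the centre of its underside. Left alone.
- thinner_jar: Jar with a white lid, 70 mm across, 90 mm high, standing. Origin at the centre of its underside. Left alone.
- scraper: Spatula-like scraper about 280 mm long, lying on the table left of the scale. Left alone.
Things that resemble listed ones, but are neither listed nor needed, are in the scene too. Leave any red look-alike of the weight_wide alone. Leave any yellow look-alike of the weight_narrow alone.

How it is judged:
On the way, in this order (a step that is already met when the one before it is completed fails the run):
1. the wider weight lies flat, centred and let go on the pan (horizontal distance between weight_wide and pan_top below 0.012 m and z of weight_wide in the frame of pan_top below 0.003 m and angle between weight_wide's own z axis and vertical below 0.06 rad and contact force between the fingers and weight_wide below 0.1 N), for 0.2 s.
2. the narrower weight lies flat and let go on the wider, centred on it and on the pan (horizontal distance between weight_narrow and weight_wide below 0.01 m and z of weight_narrow in the frame of pan_top between 0.013 and 0.019 m and angle between weight_narrow's own z axis and vertical below 0.06 rad and contact force between the fingers and weight_narrow below 0.1 N), for 0.2 s.
3. the cover is parallel with the pointer (angle between the x axis of cover_edge and the x axis of pointer_tip, either way round below 0.08 rad), for 0.2 s.
At the end, for the whole second after the job is handed in: The wider weight lies flat on the pan within 12 mm of its centre, the narrower lies flat on it within 10 mm of its centre, both at rest; the cover stands still within 0.08 rad of parallel with the pointer (horizontal distance between weight_wide and pan_top below 0.012 m and z of weight_wide in the frame of pan_top below 0.003 m and angle between each of weight_wide, weight_narrow's own z axis and vertical below 0.06 rad and horizontal distance between weight_narrow and weight_wide below 0.01 m and z of weight_narrow in the frame of pan_top between 0.013 and 0.019 m and angle between the x axis of cover_edge and the x axis of pointer_tip, either way round below 0.08 rad and velocity of joint cover between -0.05 and 0.05 rad/s and linear speed of each of weight_wide, weight_narrow below 0.02 m/s); the robot touches nothing.
It fails at once if the pointer is shifted by more than 8 mm at its tip (distance of pointer_tip from where it was at the start of the episode above 0.008 m).
It fails at once if a weight is dropped or set down hard (faster than 0.4 m/s within 20 mm of where it comes to rest on the pan) ((linear speed of weight_wide above 0.4 m/s and horizontal distance between weight_wide and pan_top below 0.06 m and z of weight_wide in the frame of pan_top below 0.02 m) or (linear speed of weight_narrow above 0.4 m/s and horizontal distance between weight_narrow and pan_top below 0.06 m and z of weight_narrow in the frame of pan_top below 0.036 m)).
It fails at once if the sanding block or another bystander is moved by more than 25 mm (distance of any of sanding_block, paint_can, big_can, squeeze_bottle, solvent_bottle, mixing_cup, thinner_jar, scraper from where it was at the start of the episode above 0.025 m).
It also fails if it takes over 72 s, if anything falls off the work surface, if the arm or the gripper's body presses on something with over 40 N, if the wrist force passes 120 N, or if a joint passes its speed limit or range.

## Working session

There is one attempt and no reset: what is moved stays moved. The work goes in short steps, each a Python script; the robot and the scene stay as the last script left them, time stands still between calls to the robot, and variables do not carry over. Pictures are saved under pics/ and viewed, at most 13 in all, crops included, and the job is handed in when it is done.

```bash
ls; mkdir -p pics; python3 - <<'E'
from station import arm, snapshot, camera_info
import cv2
for n in("side","top"):
    cv2.imwrite(f"pics/{n}0.png",snapshot(n)); print(n,camera_info(n))
print(arm.read_time(),arm.read_tool_pos(),arm.read_eef_rot(),arm.read_ft_force())
E
```

```text
pics
side {'fx': 453.5265255734553, 'fy': 453.5265255734553, 'cx': 283.28070678147236, 'cy': 207.8791079544975, 'R': array([[ 0.99753733, -0.06873032,  0.01397939],
       [-0.03312744, -0.6373847 , -0.7698333 ],
       [ 0.06182114,  0.76747435, -0.63809189]]), 't': array([-0.56470514,  0.05200424,  1.2642151 ])}
top {'fx': 451.59282899543786, 'fy': 451.59282899543786, 'cx': 279.81409611338677, 'cy': 209.6813858186034, 'R': array([[-0.01212052, -0.99988813,  0.00876469],
       [-0.98443479,  0.01039533, -0.17544252],
       [ 0.17533178, -0.01075472, -0.98445066]]), 't': array([-0.02943501,  0.57684002,  1.34042369])}
0.1 [0.17434846 0.62564523 0.30286797] [ 1.35446150e-01  9.90784041e-01 -1.14158133e-03 -1.43748422e-04] [ 0.29529591 -0.30528179 -0.84179029]
```

View pics/side0.png

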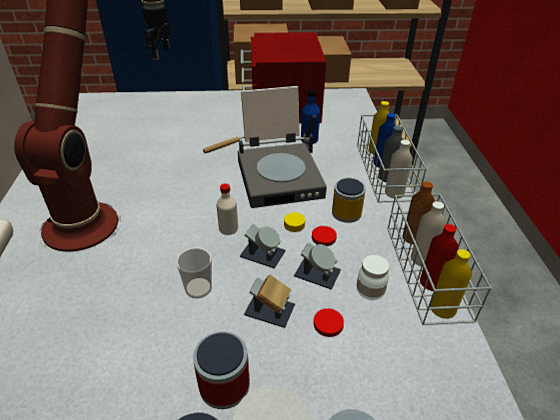

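View pics/top0.png

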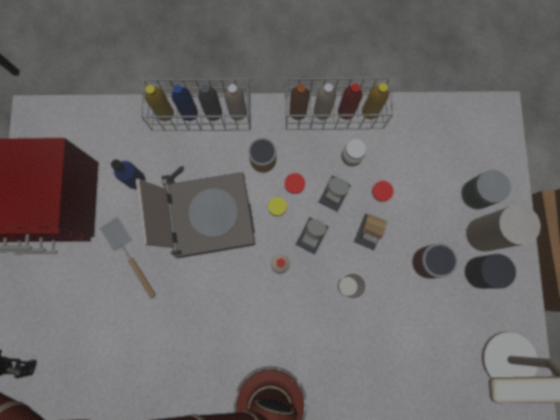

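The side view shows two grey discs on rests at about (263,238) and (320,258), and the cork block at (270,293). The pan is at (281,166), the cover at (271,113), the red look-alikes at (324,235) and (328,321), and the yellow one at (294,221). In the top view the discs are at (314,229) and (337,187), the pan at (213,212), and the cover at (155,214), with the pointer near (175,173). The next step is enlarged crops to tell the wider disc from the narrower one.

```bash
python3 - <<'E'
import cv2,numpy as np
s=cv2.imread("pics/side0.png");t=cv2.imread("pics/top0.png")
f=lambda im,x,y,w,h:cv2.resize(im[y:y+h,x:x+w],(400,300),interpolation=cv2.INTER_CUBIC)
g=lambda a:cv2.convertScaleAbs(a,alpha=1.5)
cv2.imwrite("pics/crop1.png",np.vstack([np.hstack([f(s,240,210,112,84),g(f(t,285,160,112,84))]),np.hstack([f(s,230,80,112,84),g(f(t,130,155,112,84))])]))
E
```

```text
(no output)
```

View pics/crop1.png

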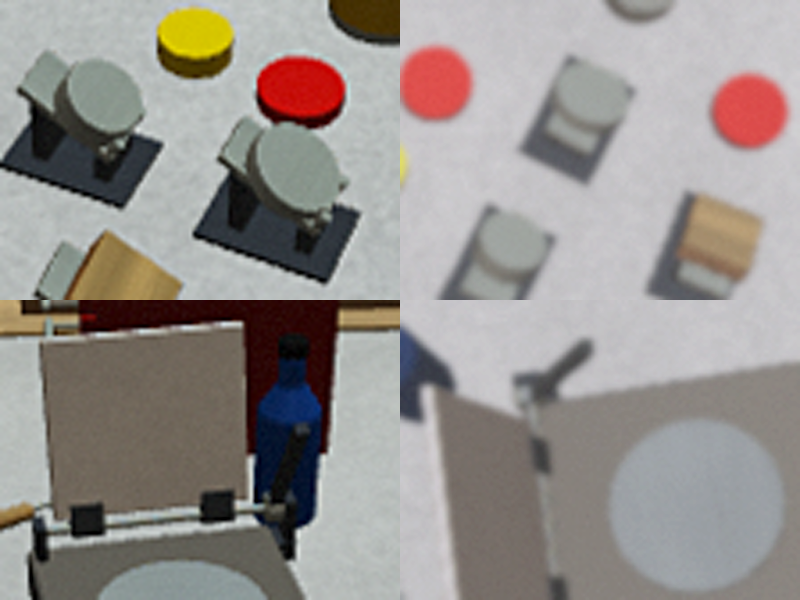

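Candidates for the weights (full-image pixels):
- **Side (320,258) / top (338,187):** the larger, thinner grey disc, so this is weight_wide.
- **Side (263,238) / top (314,228):** the smaller, thicker grey disc, so this is weight_narrow.
- **Look-alikes:** the red and yellow discs lie flat on the table, and the crop confirms they are not the weights.

The pointer leans forward of the cover, at side (313,208). Next I segment these.

```bash
cat > h.py <<'E'
import numpy as np,cv2
from station import arm,snapshot,camera_info
C={n:camera_info(n) for n in("side","top")}
def ray(n,p):
    c=C[n];d=c["R"].T@np.array([(p[0]-c["cx"])/c["fx"],(p[1]-c["cy"])/c["fy"],1]);return -c["R"].T@c["t"],d/np.linalg.norm(d)
def onz(n,p,z):
    o,d=ray(n,p);return o+d*(z-o[2])/d[2]
def tri(ps,pt):
    A=np.zeros((3,3));b=np.zeros(3);L=[ray("side",ps),ray("top",pt)]
    for o,d in L:
        M=np.eye(3)-np.outer(d,d);A+=M;b+=M@o
    X=np.linalg.solve(A,b);return X,[np.linalg.norm(np.cross(X-o,d))*1e3 for o,d in L]
def proj(n,X):
    c=C[n];q=c["R"]@np.asarray(X)+c["t"];return np.array([c["fx"]*q[0]/q[2]+c["cx"],c["fy"]*q[1]/q[2]+c["cy"]])
E
cat > seg.py <<'E'
from h import *
K=4
I={n:cv2.imread(f"pics/{n}0.png") for n in C}
seeds={"wide":((322,256),(339,186),7),"narrow":((266,237),(316,226),7),"pan":((281,166),(213,212),9)}
tiles=[]
for k,(s,t,tol) in seeds.items():
    E={}
    for n,p in(("side",s),("top",t)):
        r=45 if k=="pan" else 20
        x0,y0=p[0]-r,p[1]-r
        im=cv2.resize(I[n][y0:p[1]+r,x0:p[0]+r],None,fx=K,fy=K,interpolation=cv2.INTER_CUBIC);im=cv2.bilateralFilter(im,9,12,5)
        m=np.zeros((im.shape[0]+2,im.shape[1]+2),np.uint8)
        cv2.floodFill(im.copy(),m,(r*K,r*K),0,(tol,)*3,(tol,)*3,4|(255<<8)|cv2.FLOODFILL_MASK_ONLY|cv2.FLOODFILL_FIXED_RANGE)
        m=cv2.morphologyEx(m[1:-1,1:-1],cv2.MORPH_OPEN,cv2.getStructuringElement(cv2.MORPH_ELLIPSE,(15,15)))
        c=max(cv2.findContours(m,0,cv2.CHAIN_APPROX_NONE)[0],key=cv2.contourArea)
        e=cv2.fitEllipse(cv2.convexHull(c));E[n]=(np.array(e[0])+.5)/K-.5+[x0,y0]
        print(k,n,E[n].round(1),(np.array(e[1])/K).round(1),round(e[2]),im[r*K,r*K])
        cv2.ellipse(im,e,(0,0,255),1);cv2.drawContours(im,[c],-1,(255,0,0),1);tiles.append(cv2.resize(im,(260,260)))
    X,err=tri(E["side"],E["top"]);print(k,X.round(4),np.round(err,1))
cv2.imwrite("pics/seg.png",np.vstack([np.hstack(tiles[0::2]),np.hstack(tiles[1::2])]))
E
python3 seg.py
```

```text
wide side [323.3 256.4] [18.3 26.2] 136 [142 152 138]
wide top [338.6 185.2] [15.  21.9] 114 [107 109 106]
wide [ 0.6475 -0.2175  0.0678] [0.6 0.6]
narrow side [269.2 236.1] [16. 22.] 133 [141 150 139]
narrow top [316.3 226.9] [14.3 17.8] 117 [106 109 106]
narrow [ 0.5191 -0.1451  0.0733] [0.5 0.5]
pan side [280.9 166.4] [26.3 47.2] 92 [146 146 135]
pan top [212.6 212. ] [47.2 48.5] 59 [110 107 104]
pan [0.5691 0.1685 0.0681] [0.4 0.4]
```

View pics/seg.png

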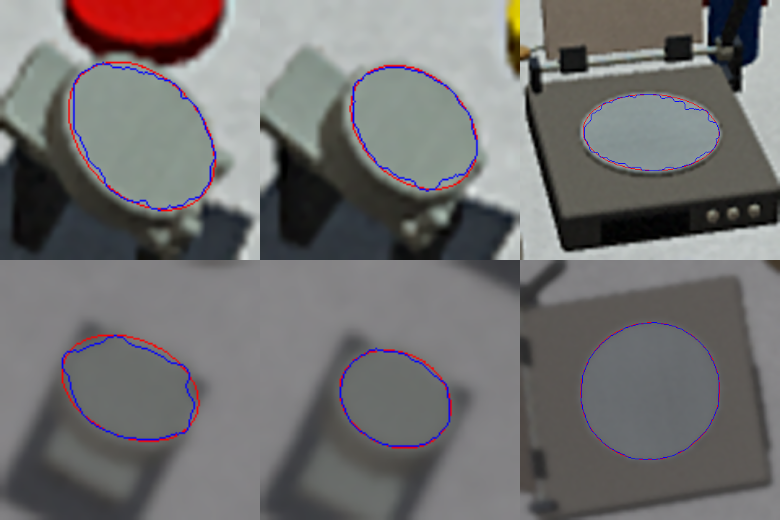

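The ellipses fit well. The pan's upper face is at (0.569, 0.1685), z = 68 mm, and the face of the wide disc measures larger than the narrow one's. Next come the rest yaws, the scale yaw and the pointer angle.

```bash
cat > m2.py <<'E'
from h import *
I={n:cv2.imread(f"pics/{n}0.png") for n in C}
t=I["top"].astype(int)
def rect(mask,seed,r,z,name):
    m=np.zeros_like(mask);x,y=seed;m[y-r:y+r,x-r:x+r]=mask[y-r:y+r,x-r:x+r]
    m=cv2.morphologyEx(m,cv2.MORPH_OPEN,np.ones((3,3),np.uint8))
    h=np.vstack(cv2.findContours(m,0,cv2.CHAIN_APPROX_NONE)[0])
    h=cv2.convexHull(h).reshape(-1,2)
    W=np.array([onz("top",p,z)[:2]*1000 for p in h],np.float32)
    R=cv2.minAreaRect(W);b=cv2.boxPoints(R);e=b[1:3]-b[0:2]
    e=e[np.argmax(np.linalg.norm(e,axis=1))];print(name,np.round(R[0],1),np.round(R[1],1),"long axis deg",round(np.degrees(np.arctan2(e[1],e[0]))%180,1))
g=t.max(2)
dark=(g<85).astype(np.uint8)*255
rect(dark,(335,193),19,.004,"restA");rect(dark,(312,235),20,.004,"restB");rect(dark,(370,231),22,.004,"restC")
sat=(np.abs(t-np.array([75,83,88])).max(2)<16).astype(np.uint8)*255
print([t[y,x].tolist() for x,y in((190,190),(240,240),(240,185),(185,240),(150,220),(340,190),(335,207),(325,200),(175,174))])
tiles=[cv2.resize(a,(400,400),interpolation=cv2.INTER_CUBIC) for a in(I["side"][95:165,250:320],cv2.convertScaleAbs(I["top"][155:225,135:205],alpha=1.6))]
for a in tiles:
    for k in range(0,70,10):
        v=int(k*400/70);a[::3,v]=(0,255,255);a[v,::3]=(0,255,255)
cv2.imwrite("pics/ptr.png",np.hstack(tiles))
E
python3 m2.py
```

```text
restA [ 618.8 -202.2] [64.4 55.7] long axis deg 62.5
restB [ 486.  -127.2] [64.7 60.1] long axis deg 61.0
restC [ 505.4 -295.6] [105.   56.3] long axis deg 13.9
[[85, 87, 92], [87, 89, 93], [86, 90, 94], [83, 86, 90], [69, 73, 78], [108, 110, 106], [65, 62, 60], [64, 59, 59], [51, 49, 50]]
```

View pics/ptr.png

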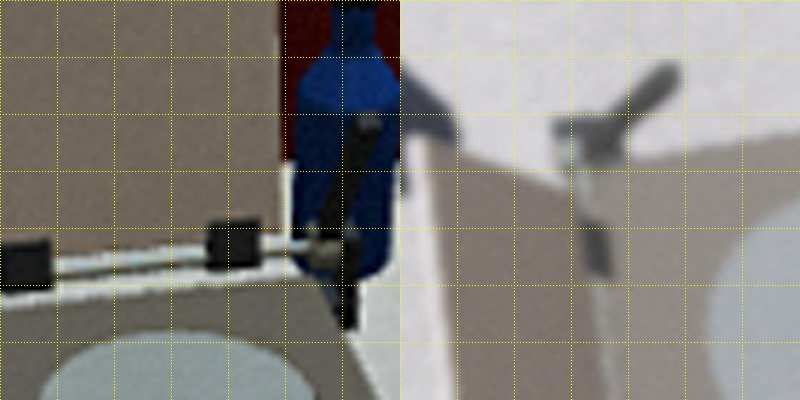

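The pointer tip is at side (314.6,116.3) and top (182.8,167.6), leaning forward of upright. The foot regions were clipped, so I widen them and fit the scale body too.

```bash
sed -i '/^dark=/,$d' m2.py; sed -i '/MORPH_OPEN/d' m2.py; cat >> m2.py <<'E'
for th in(75,80,85):
    dark=(g<th).astype(np.uint8)*255
    rect(dark,(335,193),27,.004,"restA");rect(dark,(312,235),27,.004,"restB")
body=((g>85)&(g<103)&(t[:,:,2]-t[:,:,0]>3)).astype(np.uint8)*255;body[:,:173]=0
body=cv2.morphologyEx(body,cv2.MORPH_OPEN,np.ones((5,5),np.uint8))
rect(body,(212,214),48,.056,"body")
pan=np.array([.5691,.1685,0])
T,err=tri((314.6,116.3),(182.8,167.6));print("tip",T,err)
print("posts",[tri(a,b) for a,b in(((308.3,137.9),(165.8,179)),)])
for yaw in np.radians([94,97,100]):
    x=np.array([np.cos(yaw),np.sin(yaw),0]);y=np.array([-x[1],x[0],0]);H=pan+.125*x+[0,0,.08]-.113*y
    out=[]
    for n,p in(("side",(314.6,116.3)),("top",(182.8,167.6))):
        o,d=ray(n,p);P=o+d*((H-o)@y)/(d@y);v=P-H;out.append((round(np.degrees(np.arctan2(v[2],-v@x)),1),round(np.linalg.norm(v),3)))
    v=T-H;print(np.degrees(yaw),out,"tri",np.degrees(np.arctan2(v[2],-v@x)),v@y,np.hypot(v[2],v@x))
E
python3 m2.py
```

```text
restA [ 617.8 -202.5] [60.1 51.2] long axis deg 62.5
restB [ 531.9 -153.2] [ 60.6 162.7] long axis deg 151.0
restA [ 591.8 -188.3] [ 63.2 120.2] long axis deg 151.8
restB [ 531.6 -153.2] [ 63.2 163.4] long axis deg 151.0
restA [ 606.7 -195.4] [ 65.  157.1] long axis deg 151.0
restB [ 532.1 -153.3] [ 64.9 166. ] long axis deg 150.5
body [568.4 178.5] [221.3 232.5] long axis deg 98.9
tip [0.67269319 0.234605   0.20030955] [np.float64(0.7966300847327323), np.float64(0.796630084732888)]
posts [(array([0.66924524, 0.31023616, 0.08106008]), [np.float64(0.4072052464712916), np.float64(0.40720524647105844)])]
94.0 [(np.float64(66.7), np.float64(0.12)), (np.float64(58.1), np.float64(0.118))] tri 61.1482451681187 0.005047904995194232 0.13735986994497137
97.0 [(np.float64(60.3), np.float64(0.136)), (np.float64(57.6), np.float64(0.131))] tri 59.09691759159798 0.002122803853379987 0.14021482705360727
100.0 [(np.float64(56.3), np.float64(0.147)), (np.float64(56.9), np.float64(0.142))] tri 57.081097648094676 -0.0004983906007758662 0.14332109426457312
```

```bash
cat >> h.py <<'E'
from scipy.spatial.transform import Rotation as Rn
def quat(z,y):
    z=np.array(z,float);z/=np.linalg.norm(z);y=np.array(y,float);y-=z*(y@z);y/=np.linalg.norm(y)
    return Rn.from_matrix(np.c_[np.cross(y,z),y,z]).as_quat()
a=np.radians(151.);rx=np.array([np.cos(a),np.sin(a),0])
nrm=np.cos(np.pi/6)*np.array([0,0,1])-np.sin(np.pi/6)*rx
ry=np.array([-rx[1],rx[0],0])
PAN=np.array([.5691,.1685,.0681])
W=np.array([.6475,-.2175,.0678]);N=np.array([.5191,-.1451,.0733])
yaw=np.radians(98.5);sx=np.array([np.cos(yaw),np.sin(yaw),0]);sy=np.array([-sx[1],sx[0],0])
HG=np.array([PAN[0],PAN[1],.08])+.125*sx
DN=[0,0,-1.]
def say(*k): print(*k,"t",round(arm.read_time(),1),"p",np.round(arm.read_tool_pos(),4),"F",np.round(arm.read_ft_force(),1),"o",round(arm.read_opening(),3))
E
python3 - <<'E'
from h import *
print("n",nrm,"jar",onz("top",(356,147),.09),tri((375,264),(356,147)),"bottle cap",tri((311.5,96),(122,165)),"sq cap",tri((225.5,189),(281,263)),"HG",HG)
for s in(1,-1):
    for nm,p,z,y in(("Wg",W+.05*nrm,-nrm,ry),("Wa",W+.13*nrm,-nrm,ry),("Ng",N+.05*nrm,-nrm,ry),("Na",N+.13*nrm,-nrm,ry),("pan",PAN+[0,0,.075],DN,sx),("pan_y",PAN+[0,0,.075],DN,sy),("panhi",PAN+[0,0,.3],DN,sy),("cov",HG+.05*sx+[0,0,.25],DN,sy),("cov2",HG+.05*sx+[0,0,.19],DN,sy),("cov3",HG-.08*sx+[0,0,.19],DN,sy),("start",arm.read_tool_pos()+[0,0,.13],DN,[0,1,0])):
        q=arm.ik(p,quat(z,s*np.array(y)));print(s,nm,None if q is None else np.round(q,2))
E
```

```text
n [ 0.43730985 -0.24240481  0.8660254 ] jar [ 0.76281859 -0.27216851  0.09      ] (array([ 0.75978866, -0.27151122,  0.09252139]), [np.float64(2.1081607095003605), np.float64(2.108160709500321)]) bottle cap (array([0.6861564 , 0.41055275, 0.18091038]), [np.float64(0.3594272452103601), np.float64(0.35942724521048286)]) sq cap (array([ 0.40984308, -0.03619564,  0.14275128]), [np.float64(2.248151028149106), np.float64(2.2481510281490547)]) HG [0.55062382 0.29212698 0.08      ]
1 Wg [-0.01  1.34  1.13  0.97 -0.94  1.85 -1.21]
1 Wa [ 0.11  1.26  0.94  0.7  -0.8   1.96 -1.4 ]
1 Ng [-0.23  1.2   1.13  1.54 -0.85  1.61 -0.99]
1 Na [-0.17  1.13  1.13  1.37 -0.78  1.74 -1.08]
1 pan [-0.28  0.72 -0.07  1.75  0.08  0.67  1.32]
1 pan_y [-0.03  0.77 -0.49  1.74  0.5   0.75  2.52]
1 panhi [-0.07  0.5  -0.41  1.49  0.2   1.2   2.78]
1 cov [-0.32  0.62 -0.5   1.4   0.31  1.19  2.44]
1 cov2 [-0.31  0.68 -0.51  1.48  0.36  1.07  2.39]
1 cov3 [-0.11  0.61 -0.48  1.61  0.32  1.    2.6 ]
1 start [-1.29  0.54 -0.09  1.2   0.04  1.41  0.2 ]
-1 Wg [ 0.29  1.13  0.11  0.95 -0.17  1.59  1.47]
-1 Wa [ 0.28  1.16  0.19  0.69 -0.23  1.83  1.48]
-1 Ng [ 0.24  0.9   0.08  1.52 -0.17  1.24  1.47]
-1 Na [ 0.21  0.87  0.18  1.35 -0.21  1.45  1.51]
-1 pan [-0.68  0.8   0.6   1.77 -0.62  0.77 -1.18]
-1 pan_y [-0.5   0.74  0.28  1.76 -0.3   0.69  0.1 ]
-1 panhi [-0.59  0.5   0.43  1.51 -0.22  1.19  0.02]
-1 cov [-0.77  0.59  0.3   1.42 -0.18  1.16 -0.29]
-1 cov2 [-0.75  0.64  0.28  1.5  -0.19  1.02 -0.28]
-1 cov3 [-0.61  0.59  0.34  1.62 -0.23  0.97 -0.04]
-1 start [-1.71  0.62  0.76  1.21 -0.41  1.46 -2.57]
```

```bash
python3 - <<'E'
from h import *
p=arm.read_tool_pos();arm.line_to(p+[0,0,.13],velocity=.3)
q=quat(DN,sx)
arm.movep(PAN+[0,0,.34],q);arm.move_gripper(.8,40);say("above")
arm.line_to(PAN+[0,0,.077],velocity=.25);say("low")
f0=arm.read_ft_force()[2];z=.077
while z>.055:
    z-=.0015;arm.line_to(PAN+[0,0,z],velocity=.03)
    if arm.read_ft_force()[2]-f0>3:break
say("touch",z)
E
```

```text
above t 3.2 p [0.569  0.1689 0.4081] F [-0.2 -0.   0. ] o 0.799
low t 4.4 p [0.57   0.1687 0.1464] F [0.3 1.1 0.4] o 0.803
touch 0.06349999999999999 t 6.6 p [0.5694 0.1685 0.1335] F [-2.6 -1.1 12.2] o 0.799
```

```bash
python3 - <<'E'
from h import *
arm.line_to(PAN+[0,0,.22],velocity=.3);arm.move_gripper(1.0,40)
q=quat(-nrm,-ry)
arm.movep(W+.14*nrm,q);say("appr")
arm.line_to(W+.052*nrm,velocity=.12);say("at")
cv2.imwrite("pics/gw.png",snapshot("side"))
arm.move_gripper(0.6,50);say("closed");print(arm.read_finger_force())
arm.line_to(W+.14*nrm,velocity=.12);say("lift");print(arm.read_finger_force())
arm.movep(PAN+[0,0,.16],quat(DN,sx));say("over pan")
cv2.imwrite("pics/pw_s.png",snapshot("side"));cv2.imwrite("pics/pw_t.png",snapshot("top"))
a=cv2.imread("pics/gw.png")[195:295,270:370];b=cv2.imread("pics/pw_s.png")[90:190,230:330]
cv2.imwrite("pics/v5.png",np.hstack([cv2.resize(x,(400,400),interpolation=cv2.INTER_CUBIC) for x in(a,b)]))
E
```

```text
appr t 9.2 p [ 0.7098 -0.2492  0.1901] F [0.9 0.7 0.5] o 0.997
at t 10.1 p [ 0.671  -0.23    0.1139] F [0.2 1.  0.7] o 0.999
closed t 10.4 p [ 0.6708 -0.2308  0.1141] F [ 0.7 -0.6  3.7] o 0.769
56.776041984558105
lift t 11.3 p [ 0.7082 -0.2511  0.1873] F [-0.8  0.8 -2.6] o 0.769
56.190454959869385
over pan t 12.9 p [0.5702 0.1667 0.2282] F [ 0.8 -0.6 -3.4] o 0.77
```

View pics/v5.png

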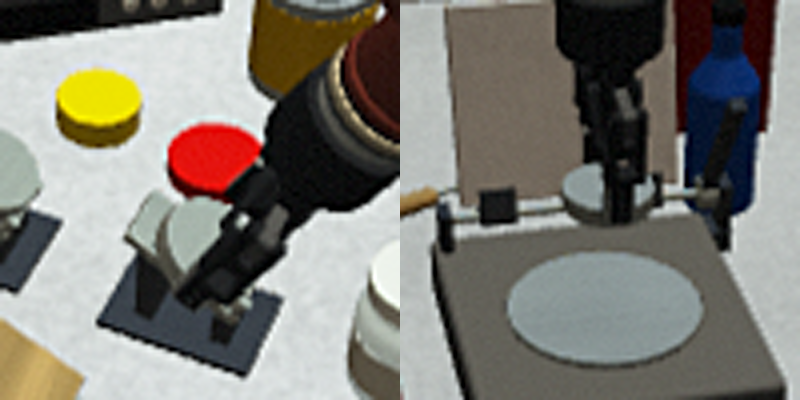

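The wide disc is held near the tips and centred between the pads: in the right tile it spans 562–660 with the finger at about 620. I lower it until contact.

```bash
cat >> h.py <<'E'
def place(c,z,zmin,op,th=3):
    arm.line_to(c+[0,0,z],velocity=.12);say("near");arm.pause(.15);f0=np.mean([arm.read_ft_force()[2] for _ in range(3)])
    while z>zmin:
        z-=.001;arm.line_to(c+[0,0,z],velocity=.025)
        if arm.read_ft_force()[2]-f0>th:break
    say("contact",z);arm.move_gripper(op);say("released");arm.line_to(c+[0,0,z+.10],velocity=.12)
E
python3 - <<'E'
from h import *
place(PAN,.078,.060,.95)
arm.line_to(PAN+[0,0,.22],velocity=.3);say("up")
arm.movep(N+.14*nrm,quat(-nrm,-ry));say("appr N")
for n in C: cv2.imwrite(f"pics/w1_{n}.png",snapshot(n))
import sys
E
cat > chk.py <<'E'
from h import *
import sys
pre,s,t,tol,r=sys.argv[1],eval(sys.argv[2]),eval(sys.argv[3]),int(sys.argv[4]),20
K=4;E={};tiles=[]
for n,p in(("side",s),("top",t)):
    x0,y0=p[0]-r,p[1]-r;im=cv2.imread(f"pics/{pre}_{n}.png")[y0:y0+2*r,x0:x0+2*r]
    im=cv2.bilateralFilter(cv2.resize(im,None,fx=K,fy=K,interpolation=cv2.INTER_CUBIC),9,12,5)
    m=np.zeros((im.shape[0]+2,im.shape[1]+2),np.uint8)
    cv2.floodFill(im.copy(),m,(r*K,r*K),0,(tol,)*3,(tol,)*3,4|(255<<8)|cv2.FLOODFILL_MASK_ONLY|cv2.FLOODFILL_FIXED_RANGE)
    m=cv2.morphologyEx(m[1:-1,1:-1],cv2.MORPH_OPEN,cv2.getStructuringElement(cv2.MORPH_ELLIPSE,(15,15)))
    c=max(cv2.findContours(m,0,cv2.CHAIN_APPROX_NONE)[0],key=cv2.contourArea)
    e=cv2.fitEllipse(cv2.convexHull(c));E[n]=(np.array(e[0])+.5)/K-.5+[x0,y0]
    print(n,E[n].round(1),(np.array(e[1])/K).round(1));cv2.ellipse(im,e,(0,0,255),1);tiles.append(cv2.resize(im,(400,400)))
print(tri(E["side"],E["top"]));cv2.imwrite(f"pics/{pre}_v.png",np.hstack(tiles))
E
python3 - <<'E'
import sys;sys.path.insert(0,'.')
from h import *
print(proj("side",PAN+[0,0,.016]),proj("top",PAN+[0,0,.016]))
E
python3 chk.py w1 '(281,161)' '(213,211)' 9
```

```text
near t 13.8 p [0.5698 0.1685 0.1467] F [-0.1  0.8 -3.1] o 0.776
contact 0.06999999999999999 t 16.0 p [0.5692 0.1685 0.1386] F [-0.2  0.1  1.6] o 0.773
released t 16.3 p [0.5695 0.1686 0.1384] F [ 0.3  0.5 -0.3] o 0.952
up t 17.6 p [0.5696 0.1685 0.289 ] F [ 0.1  0.  -1.3] o 0.948
appr N t 18.9 p [ 0.5812 -0.1764  0.1947] F [0.4 0.6 0.1] o 0.947
[280.83603445 162.03648422] [211.82973369 210.87901854]
side [280.6 166.3] [26.7 47.6]
top [212.5 212. ] [46.9 48.6]
(array([0.56838464, 0.16849487, 0.06865701]), [np.float64(0.008299032722419159), np.float64(0.008299032722506974)])
```

View pics/w1_v.png

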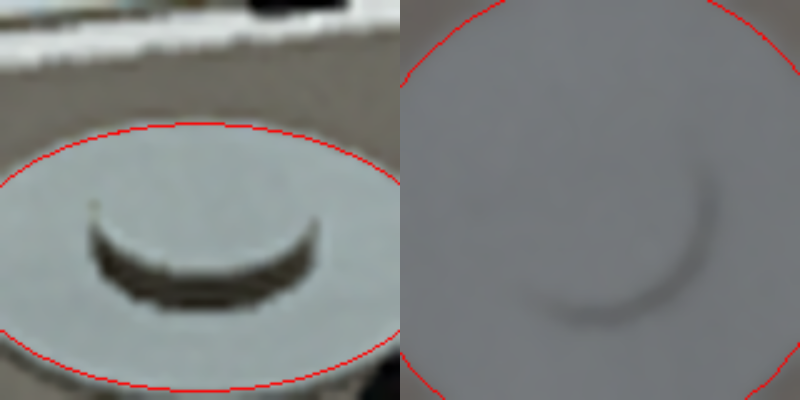

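The wide disc lies flat on the pan: its side crescent spans 90–318 in the left tile, centred at side x ≈ 281.4. Only the crescent contrasts with the pan, so I check its position against the predicted rim and then grasp the narrow disc.

```bash
python3 - <<'E'
from h import *
th=np.linspace(0,2*np.pi,721);c=np.c_[np.cos(th),np.sin(th),0*th]
im=cv2.imread("pics/w1_side.png");g=im[141:181,261:301].max(2)
ys,xs=np.where(g[12:36,5:36]<95);print("dark x",xs.min()+266,xs.max()+266,"y",ys.min()+153,ys.max()+153)
lo=np.array([proj("side",PAN+.034*v) for v in c]);hi=np.array([proj("side",PAN+.034*v+[0,0,.016]) for v in c])
print("pred x",lo[:,0].min(),lo[:,0].max(),"underside front y",lo[:,1].max(),"top front y",hi[:,1].max())
arm.move_gripper(1.0)
arm.line_to(N+.0485*nrm,velocity=.12);say("at")
arm.move_gripper(0.5,50);say("closed");print(arm.read_finger_force())
arm.line_to(N+.14*nrm,velocity=.12);say("lift");print(arm.read_finger_force())
arm.movep(PAN+[0,0,.17],quat(DN,sx));say("over pan")
for n in C: cv2.imwrite(f"pics/n1_{n}.png",snapshot(n))
cv2.imwrite("pics/n1v.png",np.hstack([cv2.resize(cv2.imread(f"pics/n1_{n}.png")[y:y+80,x:x+80],(400,400),interpolation=cv2.INTER_CUBIC) for n,x,y in(("side",240,100),("top",170,170))]))
E
```

```text
dark x 270 291 y 165 171
pred x 269.6445763129608 291.9103501240656 underside front y 172.8497967322599 top front y 168.4432923131244
at t 20.1 p [ 0.541  -0.1573  0.1158] F [-0.2  0.3  0.7] o 0.997
closed t 20.5 p [ 0.5409 -0.1575  0.1163] F [ 0.7 -1.5  5.2] o 0.683
54.64790225028992
lift t 21.4 p [ 0.5796 -0.1785  0.1933] F [-0.5  0.2 -5.2] o 0.683
54.463266134262085
over pan t 22.7 p [0.5697 0.1654 0.2378] F [ 0.3 -0.7 -5.9] o 0.684
```

View pics/n1v.png

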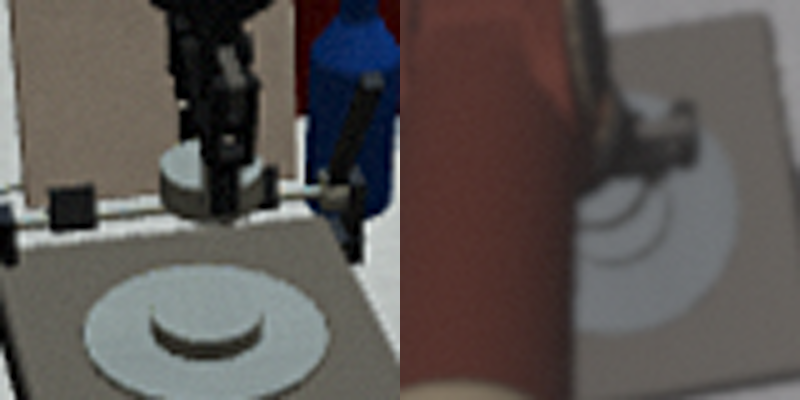

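The wide disc matches the prediction within about 1 mm. The narrow disc is held level and centred, spanning 160–264 in the left tile. I lower it onto the wide one.

```bash
python3 - <<'E'
from h import *
place(PAN,.096,.078,.95)
arm.line_to(PAN+[0,0,.25],velocity=.3);arm.move_gripper(0.0,30)
# clear the top view: rise and go behind the cover
arm.line_to(PAN+[0,0,.38],velocity=.3)
arm.movep(HG+.10*sx+[0,0,.34],quat(DN,-sy));say("behind high")
for n in C: cv2.imwrite(f"pics/n2_{n}.png",snapshot(n))
cv2.imwrite("pics/n2v.png",np.hstack([cv2.resize(cv2.imread(f"pics/n2_{n}.png")[y:y+90,x:x+90],(400,400),interpolation=cv2.INTER_CUBIC) for n,x,y in(("side",240,95),("top",145,160))]))
E
```

```text
near t 23.5 p [0.5699 0.1684 0.1647] F [ 0.5  0.2 -4.5] o 0.682
contact 0.091 t 24.9 p [0.5692 0.1685 0.1596] F [ 0.  -0.1 -2.2] o 0.682
released t 25.3 p [0.5696 0.1686 0.1596] F [0.3 0.2 0.7] o 0.951
behind high t 29.5 p [0.5361 0.3901 0.4195] F [-0.2 -0.3  0.1] o 0.0
```

View pics/n2v.png

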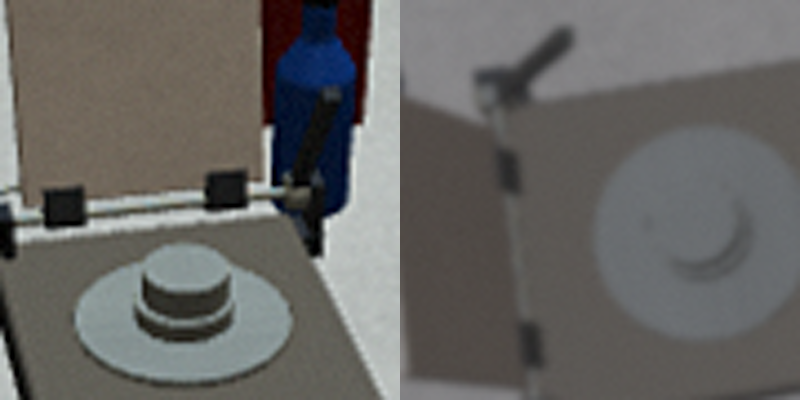

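Both discs are stacked concentrically: in the side tile the narrow one spans 141–231 and the wide one 136–235. Next I measure the cover and fold it to just short of the pointer angle.

```bash
cat >> h.py <<'E'
def tcp(deg,r=.14):
    t=np.radians(deg);P=HG+r*(-np.cos(t)*sx+np.sin(t)*np.array([0,0,1]))+.005*(np.sin(t)*sx+np.cos(t)*np.array([0,0,1]))
    return P+.011*sx+[0,0,.073]
E
python3 - <<'E'
from h import *
X,e=tri((298,86.2),(136.2,179.6));v=X-HG;print("cover corner",X,e,"angle",np.degrees(np.arctan2(v[2],-v@sx)),"along y",v@sy,"r",np.hypot(v[2],v@sx))
z0=tcp(100)[2]
arm.line_to(np.r_[(HG+.10*sx)[:2],z0],velocity=.2);say("down")
for d in (110,100,92,86,80,74,68,63):
    arm.line_to(tcp(d),velocity=.1);say(d)
for n in C: cv2.imwrite(f"pics/c1_{n}.png",snapshot(n))
cv2.imwrite("pics/c1v.png",np.hstack([cv2.resize(cv2.imread(f"pics/c1_{n}.png")[y:y+90,x:x+90],(400,400),interpolation=cv2.INTER_CUBIC) for n,x,y in(("side",235,75),("top",135,160))]))
E
```

```text
cover corner [0.63037118 0.34906586 0.24391394] [np.float64(2.473175649566257), np.float64(2.473175649566268)] angle 105.19726851569506 along y -0.08728749814949571 r 0.16985390355343863
down t 30.4 p [0.5367 0.391  0.2914] F [-0.3 -0.2  0.7] o 0.0
110 t 30.9 p [0.5415 0.3547 0.2833] F [ 0.   0.9 -1.1] o 0.003
100 t 31.3 p [0.5453 0.3306 0.2907] F [-0.1  0.1  0.4] o -0.002
92 t 31.6 p [0.5479 0.3114 0.293 ] F [-0.1 -0.5 -0.4] o 0.001
86 t 31.9 p [0.5499 0.2973 0.293 ] F [ 0.   1.2 -0.5] o 0.002
80 t 32.2 p [0.5521 0.2828 0.2918] F [0.6 0.7 0.8] o 0.0
74 t 32.5 p [0.5541 0.2686 0.2889] F [ 0.2 -0.4 -0.3] o -0.001
68 t 32.9 p [0.5561 0.2548 0.2846] F [-0.2  0.1 -0.7] o -0.0
63 t 33.1 p [0.5577 0.2435 0.2798] F [-0.1 -0.3 -0.3] o 0.002
```

View pics/c1v.png

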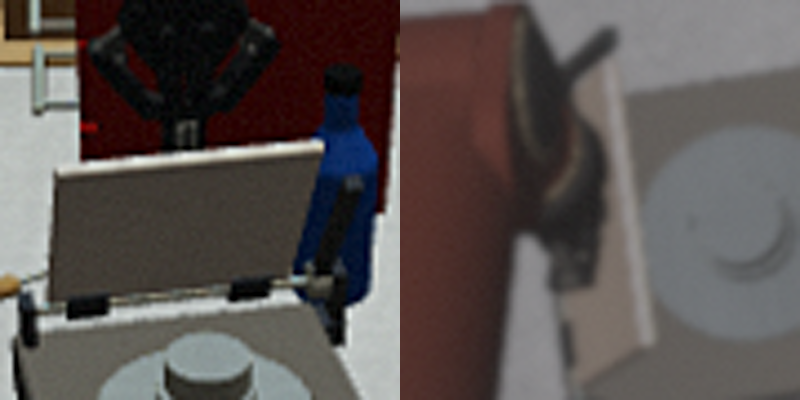

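The cover has folded forward. Its free-edge corners are at side (307.2,108.0) and (247.8,114.2), and top (182.3,172.4) and (191.3,237.0). The stack is untouched.

```bash
python3 - <<'E'
from h import *
def ang(n,p,ys):
    H=HG+ys*sy;o,d=ray(n,p);P=o+d*((H-o)@sy)/(d@sy);v=P-H;return np.degrees(np.arctan2(v[2],-v@sx)).round(1),np.linalg.norm(v).round(3)
def circ(n,ys,r,p): # angle on the known circle that best meets the pixel
    t=np.radians(np.arange(30,120,.1));return (30+.1*np.argmin([np.linalg.norm(proj(n,HG+ys*sy+r*(-np.cos(a)*sx+[0,0,np.sin(a)]))-p) for a in t])).round(1)
for nm,ps,pt,ys,r in(("coverR",(307.2,108),(182.3,172.4),-.09,.17),("coverL",(247.8,114.2),(191.3,237),.09,.17),("pointer",(314.6,116.3),(182.8,167.6),-.113,.14)):
    X,e=tri(ps,pt);v=X-HG;print(nm,ang("side",ps,ys),ang("top",pt,ys),"circ",circ("side",ys,r,ps),circ("top",ys,r,pt),"tri",np.degrees(np.arctan2(v[2],-v@sx)).round(1),np.hypot(v[2],v@sx).round(3),(v@sy).round(3),np.round(e,1))
E
```

```text
coverR (np.float64(64.5), np.float64(0.164)) (np.float64(62.6), np.float64(0.166)) circ 63.1 63.0 tri 63.0 0.17 -0.088 [0.4 0.4]
coverL (np.float64(60.1), np.float64(0.179)) (np.float64(62.6), np.float64(0.172)) circ 62.0 62.4 tri 62.3 0.169 0.089 [0.5 0.5]
pointer (np.float64(58.1), np.float64(0.142)) (np.float64(57.3), np.float64(0.137)) circ 58.5 57.8 tri 58.1 0.142 -0.112 [0.8 0.8]
```

The cover is at 62.7° (63° commanded) and the pointer at 58.1°. I push to 58.3° and back off.

```bash
python3 - <<'E'
from h import *
arm.line_to(tcp(60.5),velocity=.05);arm.line_to(tcp(58.3),velocity=.04);arm.pause(.2);say("pushed")
arm.line_to(tcp(58.3)+.05*sx+[0,0,.03],velocity=.12);arm.line_to(tcp(58.3)+.12*sx+[0,0,.15],velocity=.25);say("clear")
for n in C: cv2.imwrite(f"pics/f_{n}.png",snapshot(n))
cv2.imwrite("pics/fv.png",np.hstack([cv2.resize(cv2.imread(f"pics/f_{n}.png")[y:y+90,x:x+90],(400,400),interpolation=cv2.INTER_CUBIC) for n,x,y in(("side",235,75),("top",135,160))]))
E
```

```text
pushed t 34.0 p [0.5592 0.2342 0.2746] F [ 0.1  1.5 -0.6] o -0.0
clear t 35.3 p [0.5415 0.3515 0.4233] F [-0.1 -0.2 -0.4] o 0.0
```

View pics/fv.png

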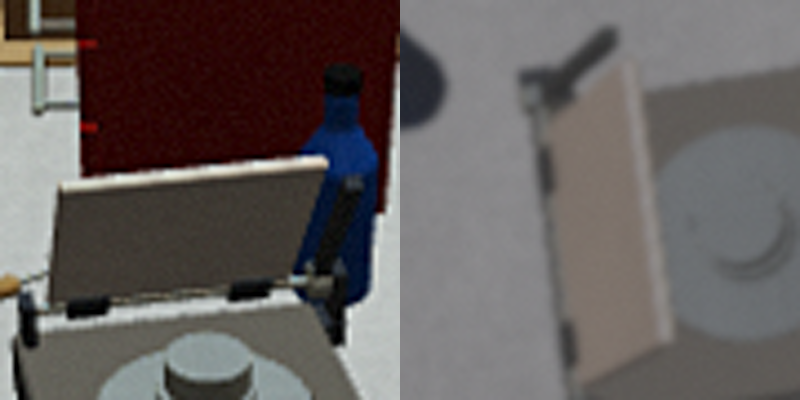

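The cover's edge corners are now at side (308.1,111.4) and (248.7,117.5), and top (187.2,173.9) and (195.1,237.0). The pointer and stack are unchanged.

```bash
python3 - <<'E'
from h import *
for ps,pt in(((308.1,111.4),(187.2,173.9)),((248.7,117.5),(195.1,237)),((314.6,116.3),(182.8,167.6))):
    X,e=tri(ps,pt);v=X-HG;print(np.degrees(np.arctan2(v[2],-v@sx)).round(1),np.hypot(v[2],v@sx).round(3),np.round(e,1))
# pointer unchanged? compare local patches
for n,x,y in(("side",305,110),("top",172,162)):
    a=cv2.imread(f"pics/{n}0.png")[y:y+18,x:x+16].astype(int);b=cv2.imread(f"pics/f_{n}.png")[y:y+18,x:x+16].astype(int);print(n,np.abs(a-b).mean())
E
```

```text
58.7 0.171 [1.9 1.9]
58.6 0.168 [1.3 1.3]
58.1 0.142 [0.8 0.8]
side 9.712962962962964
top 3.8090277777777777
```

```bash
python3 -c "
from station import ticket
print(ticket.finish_job())"
```

```text
the job is handed in; nothing more can be done
None
```

The job is handed in, with no verdict returned: both weights are stacked flat and centred on the pan, and the cover measures about 58.6° against the pointer's 58.1° (tolerance about 4.6°), with the arm clear at about 35 s.

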